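Load the cocoa feeder and hold its index plunger back

TASK

Tip all five lumps of cocoa mass from the loading tray into the feeder's hopper, stand the empty tray upright back on the bench and let go of it. Then pull the sprung index plunger at the feeder's side fully back by its knob, clear of the hole that locks the turntable, and finish while still holding it back there. Leave the jar and the mug standing where they are.

Things in the scene. Friction and masses are not known exactly. Their poses are not given: they have to be found in the camera images.
- tray_grip (a point): Centre of the wooden handle bar of the steel loading tray (sizes in mm): 14 thick (tray x), 126 long (tray y), 24 high, bridging the tray's middle from side to side, its centre 108 above the tray's underside, 93 of clear height below it. Axes are the tray's: z up, -x towards the pouring lip.
- tray: The loading tray, standing on the bench (mm); origin at the centre of its underside, z up. 180 long (x), 126 wide (y), floor 3 thick; side and rear (+x) walls 42 high; no front wall: there the floor ramps up 15 degrees to the pouring lip. 0.2 to 0.4 kg empty. Lumps slide off once the lip is tipped down 50 to 60 degrees.
- tray_lip (a point): Middle of the tray's pouring lip: at x = -95 mm in the tray's axes, 12 mm above the tray's underside, so 96 mm below the handle's centre.
- feeder: The cocoa feeder, fixed (mm): grey base 250 dia, turntable ring 280 dia (78 to 104 above the bench), on it the open round hopper. Origin on the hopper's axis at bench level, z up. On the -y side the motor housing, 170 wide, y = -150 to -320, 133 high; on the +y side the plunger's bracket, 50 wide, y = 164 to 195, 107 high.
- hopper_mouth (a point): Centre of the hopper's round mouth, on the feeder's axis, 160 mm above the bench. Rim 240 outer dia, wall 4; inside it funnels down to a closed floor, 110 dia, 85 above the bench.
- plunger_knob (a point): Middle of the neck of the plunger's black pull knob, 91 mm above the bench, 230 mm out along feeder +y when home; moves with the knob, axes parallel to the feeder's. Neck: level cylinder along y, 24 mm dia, y -8 to +12; outside it an end disc 38 dia, y 14 to 21; inside it a collar 30 dia. Nothing beside it (feeder x); its middle is 35 from the bracket.
- plunger (a joint): Pull of the index plunger in m: 0 = sprung home, its 10 mm pin 14 mm deep in the ring's index hole; grows as the knob is pulled level along the feeder's +y, away from the hopper; 0.022 = hard stop, fully back. The spring pulls it home with about 4.5 N at 0, 11 N at the stop.
- lump0: One of five dark brown lumps of cocoa mass, about 32 x 28 x 24 mm, 15 to 30 g, lying in the tray; origin at its centre.
- lump1: One of five dark brown lumps of cocoa mass, about 32 x 28 x 24 mm, 15 to 30 g, lying in the tray; origin at its centre.
- lump2: One of five dark brown lumps of cocoa mass, about 32 x 28 x 24 mm, 15 to 30 g, lying in the tray; origin at its centre.
- lump3: One of five dark brown lumps of cocoa mass, about 32 x 28 x 24 mm, 15 to 30 g, lying in the tray; origin at its centre.
- lump4: One of five dark brown lumps of cocoa mass, about 32 x 28 x 24 mm, 15 to 30 g, lying in the tray; origin at its centre.
- jar: Not to be disturbed: small amber glass jar with steel cap, 64 dia x 100 mm high; origin at the centre of its underside.
- mug: Not to be disturbed: white mug, 80 dia x 95 mm high; origin at the centre of its underside.
Not all that is in view belongs to the job. Leave any green look-alike of the tray alone.

How it is judged:
On the way, in this order (a step that is already met when the one before it is completed fails the run):
1. all five lumps are in the hopper, below its rim (horizontal distance between each of lump0, lump1, lump2, lump3, lump4 and feeder below 0.118 m and height (world z) of lump0 between 0.08 and 0.158 m and height (world z) of lump1 between 0.08 and 0.158 m and height (world z) of lump2 between 0.08 and 0.158 m and height (world z) of lump3 between 0.08 and 0.158 m and height (world z) of lump4 between 0.08 and 0.158 m), for 0.3 s.
2. the empty tray stands upright on the bench, let go, with the plunger still home (height (world z) of tray_grip between 0.098 and 0.118 m and angle between tray_grip's own z axis and vertical below 0.1 rad and contact force between the fingers and tray below 0.1 N and linear speed of tray below 0.03 m/s and value of joint plunger below 0.006 m), for 0.3 s.
At the end, for the whole second after the job is handed in: All five lumps lie in the hopper below its rim; the tray stands upright (within 6 degrees) and still on the bench, touched by no finger; the plunger is pulled back more than 18 of its 22 mm and the fingers carry it (over 3 N), nothing else (all of step 1 and height (world z) of tray_grip between 0.098 and 0.118 m and angle between tray_grip's own z axis and vertical below 0.1 rad and contact force between the fingers and tray below 0.1 N and linear speed of tray below 0.03 m/s and value of joint plunger above 0.018 m and contact force between the fingers and plunger above 3 N and contact force between tray and plunger below 0.1 N); the arm keeps its last pose, push and grip.
It fails at once if the jar or the mug is shifted more than 40 mm or knocked over (distance of any of jar, mug from where it was at the start of the episode above 0.04 m or angle between any of jar, mug's own z axis and vertical above 0.5 rad).
It also fails if it takes over 72 s, if anything falls off the work surface, if the arm or the gripper's body presses on something with over 40 N, if the wrist force passes 120 N, or if a joint passes its speed limit or range.

ROBOT

A 6-joint arm with a two-finger parallel gripper is mounted at the origin on the work surface. World frame = base frame: x ahead of the robot, y to its left, z up, the work surface at z = 0. Lengths are in m, angles in rad, forces in N, time in s.
With the tool pointing down it reaches from about 0.225 to 0.875 m from the base axis. Payload 3.4 kg.
Tool frame: the origin (TCP) lies between the finger pads; the fingertips stand 17 mm ahead of it and the grasp point (between the pads) lies 2 mm behind it; y points along the fingers, z is the direction in which the jaws open and shut, and the axes are right-handed (so a half turn about y gives the same grasp; the last joint's range is limited). The gripper opens to 85 mm and grips with 20 to 120 N. Pads are 22 mm wide; open, the fingers measure 114 mm over their backs; the gripper's body (76 mm by 85 mm) begins 54 mm behind the grasp point. The pads swing forward as they close: fully open they stand 13 mm farther back than shut.
Start: joints at [0.998, 0.276, 1.505, -0, 1.361, -0.121], TCP at [0.251, 0.517, 0.248] pointing down, gripper open.
Joint ranges: [-2.89, 2.89], [-0.75, 2.08], [0.22, 2.7], [-1.18, 4.32], [0.11, 2.71], [-2.7, 2.7]. Speed limits (rad/s): [2.57, 2.57, 3.14, 3.14, 3.14, 3.14].

INTERFACE

Orientations are given as a unit quaternion [w, x, y, z].
In Python, from rig import manip, get_image, camera_model, sign_off, spot_in, silhouettes, spot_point gives the robot as it stands.
- The arm moves only by the tool jog_arm, never from a script. Its argument "targets" is a list of rows, each a list of 3 entries, a list of its own where there are three numbers: the finger opening in m, from 0 to 0.0854, then the shift along the world's x, y, z in m, then the turn about the world's z in rad. In form: [[claw, [x, y, z], spin], ...]. A call has 1 to 10 rows; each row shifts and turns the commanded pose from where the row before left it; what a row does not reach is not made up. A row lasts 1/8 s, in which the tool goes at most 62.5 mm and 10.7 degrees, less where a joint would pass 70% of its speed; a pose out of reach is approached as far as the arm can. A call with a gripper value outside its range is refused whole. The fingers move at their own pace and stop on an object; "force" is the grip in N (left out, the last holds). Time passes only in rows, so rows that do not move let the fingers close. It gives the time, the measured TCP pose, the force and the opening at its end, in the units of the state.
- manip.get_state(): the state, without advancing time (a new reading comes with each control period).
- get_image(name): name is "side" or "top"; returns (picture, depth): 384x512x3 uint8, red, green, blue; 384x512 float32, m along the optical axis (not along the pixel's ray), 0 where there is no reading.
- camera_model(name): a dict with "mtx" (3x3 intrinsics, pixels), "world_from_camera" (4x4, takes a point from camera to world coordinates). Camera axes: x right, y up, looking along -z (the intrinsics and any distortion apply to the point x, -y, -z); pixel columns grow to the right and rows downward; lengths in m; the calibration is good to about 2 mm. A picture is of the moment at which its call begins. camera_model takes no time and is no camera call.
- sign_off(): hands the job in, once; it reports no verdict.
Trained networks look in the newest picture that a camera, given by its name, has taken for a name from the list of things; names that differ only in an ending like _2 or _b are one class to them, and where a whole thing is asked for, a point or a joint stands for the part that bears it (a point fixed in the world has none). Each returns a list of dicts, best first, with "score" (0 to 1); they miss things now and then, are a little off and sometimes report something else, mostly with a low value. They report only what shows in the picture. A call takes as long as a camera call. They do not tell look-alikes from the thing itself.
- spot_in(name, camera): "position" ([column, row] in pixels, amid what is visible of it).
- silhouettes(name, camera): "mask" (384x512 bool, what is visible of it) and "position" ([column, row] in pixels, amid what is visible of it).
- spot_point(name, camera): "position" ([column, row] in pixels: a listed point, or the origin of a listed thing).
The state is a dict: "clock": time; "qpos": joint angles; "qd": joint speeds; "effort": joint torques, N m; "position": TCP position; "ee_rot": TCP orientation; "contact_force": force on the tool from outside, world axes, zero at the start; "moment": the same for the moment, N m; "width": finger opening in m.
Only numpy, scipy, OpenCV 4.12 (cv2) and the standard library are available. Lean on these libraries where they do the work, as an engineer would, in place of code of your own. Each camera call takes 0.05 s, during which the arm holds its last target.

## Working session

There is one attempt and no reset: what is moved stays moved. The work goes in short steps, Python scripts to look and compute and a tool call to move; the robot and the scene stay as the last step left them, time stands still between calls to the robot, and variables do not carry over. Pictures are saved under pics/ and viewed, and the job is handed in when it is done.

Besides the shell and the picture viewer there is one more tool, called as name([rows], argument=value, ...), one row to a line, values as JSON. jog_arm: Moves the arm, as the interface text tells. Its arguments: {"type":"object","properties":{"targets":{"type":"array","items":{"type":"array"}},"force":{"type":"number"}},"required":["targets"]}

```bash
ls; mkdir -p pics
python3 - <<'E'
from rig import *
import cv2,numpy as np
print(manip.get_state())
for c in("side","top"):
    im,d=get_image(c); cv2.imwrite(f"pics/{c}0.png",im[:,:,::-1]); np.save(f"pics/{c}0d.npy",d)
    m=camera_model(c);print(c,np.round(m["mtx"],1).tolist(),np.round(m["world_from_camera"],3).tolist(), m.keys())
    for n in("tray_grip","tray_lip","tray","hopper_mouth","feeder","plunger_knob","jar","mug","lump0"):
        print(n,[(np.round(r["position"]).tolist(),round(r["score"],2)) for r in spot_point(n,c)])
E
```

```text
pics
{'clock': 0.0, 'qpos': array([ 9.98019531e-01,  2.76618156e-01,  1.50617072e+00, -2.68685339e-05,
        1.36069939e+00, -1.21031638e-01]), 'qd': array([-0.00050652, -0.00046337, -0.00134485,  0.00037871,  0.00264272,
        0.00098561]), 'effort': array([-9.66303778e-04, -4.16776800e+01, -2.45807719e+01, -7.34787700e-04,
        1.12054904e-02,  1.70462283e-05]), 'position': array([0.25075693, 0.51686989, 0.2474115 ]), 'ee_rot': array([-0.6885123 ,  0.68977917, -0.15857853,  0.15814028]), 'contact_force': array([-0.76662504,  0.59085235, -0.19068505]), 'moment': array([0.03372408, 0.00022152, 0.03204614]), 'width': 0.08596350947422333}
side [[466.4, 0.0, 250.2], [0.0, 466.4, 183.5], [0.0, 0.0, 1.0]] [[-0.974, 0.162, -0.161, 0.287], [-0.228, -0.691, 0.686, 0.871], [-0.0, 0.705, 0.709, 0.892], [0.0, 0.0, 0.0, 1.0]] dict_keys(['mtx', 'world_from_camera'])
tray_grip [([213.0, 243.0], 0.6)]
tray_lip [([249.0, 255.0], 0.75), ([306.0, 278.0], 0.56)]
tray [([215.0, 275.0], 0.82), ([210.0, 245.0], 0.71), ([340.0, 305.0], 0.62)]
hopper_mouth [([228.0, 93.0], 0.93)]
feeder [([228.0, 140
[... 314 characters left out ...]
, 1.0]] [[-0.028, 0.992, -0.123, 0.336], [-0.999, -0.031, -0.021, 0.13], [-0.024, 0.122, 0.992, 1.086], [0.0, 0.0, 0.0, 1.0]] dict_keys(['mtx', 'world_from_camera'])
tray_grip [([190.0, 283.0], 0.95), ([191.0, 182.0], 0.79), ([198.0, 186.0], 0.61)]
tray_lip [([218.0, 208.0], 0.93), ([207.0, 249.0], 0.73), ([197.0, 183.0], 0.4)]
tray [([197.0, 278.0], 0.71), ([197.0, 185.0], 0.61)]
hopper_mouth [([355.0, 144.0], 0.62)]
feeder [([339.0, 155.0], 0.92)]
plunger_knob [([274.0, 175.0], 0.44)]
jar [([256.0, 127.0], 0.88)]
mug [([142.0, 174.0], 0.73)]
lump0 [([356.0, 142.0], 0.68), ([206.0, 192.0], 0.63), ([188.0, 192.0], 0.56), ([201.0, 178.0], 0.53), ([180.0, 181.0], 0.44), ([194.0, 167.0], 0.41)]
```

View pics/side0.png

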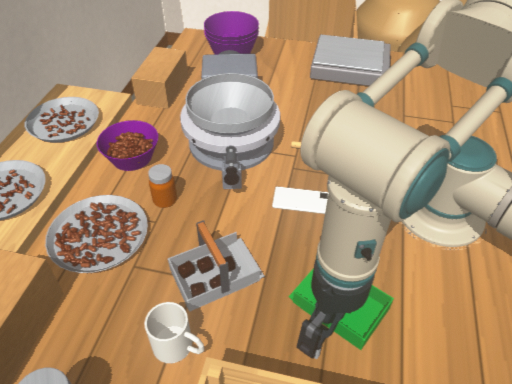

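View pics/top0.png

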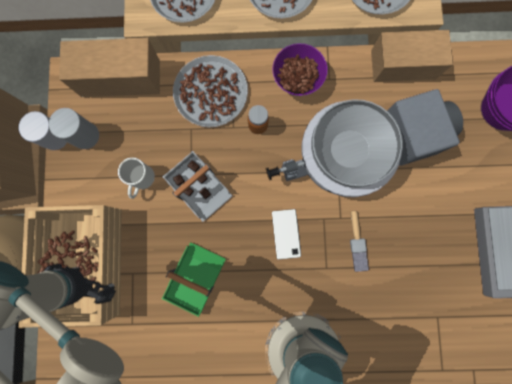

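```bash
cat > h.py <<'E'
import numpy as np,cv2
from rig import *
def cloud(c,d,m=None):
    M=camera_model(c);K=M["mtx"];T=np.array(M["world_from_camera"])
    v,u=np.mgrid[0:384,0:512]
    x=(u-K[0][2])/K[0][0]*d; y=(v-K[1][2])/K[1][1]*d
    P=np.stack([x,-y,-d],-1)@T[:3,:3].T+T[:3,3]
    return P
def ray(c,uv,z):
    M=camera_model(c);K=M["mtx"];T=np.array(M["world_from_camera"])
    r=T[:3,:3]@np.array([(uv[0]-K[0][2])/K[0][0],-(uv[1]-K[1][2])/K[1][1],-1]);o=T[:3,3]
    return o+r*(z-o[2])/r[2]
def proj(c,p):
    M=camera_model(c);K=M["mtx"];T=np.array(M["world_from_camera"])
    q=T[:3,:3].T@(np.array(p)-T[:3,3]); return [K[0][2]+K[0][0]*q[0]/-q[2],K[1][2]+K[1][1]*q[1]/q[2]]
E
python3 - <<'E'
from h import *
np.set_printoptions(precision=4,suppress=True)
for c,L in (("side",[("tray_grip",(213,243),.108),("lip",(249,255),.012),("hop",(228,93),.16),("feeder",(228,140),0),("knob",(229,176),.091),("jar",(167,197),0),("mug",(169,345),0)]),("top",[("tray_grip",(191,182),.108),("lip",(218,208),.012),("hop",(355,144),.16),("feeder",(339,155),0),("knob",(274,175),.091),("jar",(256,127),0),("mug",(142,174),0)])):
    for n,uv,z in L: print(c,n,ray(c,uv,z))
    d=np.load(f"pics/{c}0d.npy");P=cloud(c,d).reshape(-1,3)
    print(c,"valid",(d>0).mean())
    np.save(f"pics/{c}P.npy",P)
# hopper rim
S=np.load("pics/sideP.npy");T=np.load("pics/topP.npy")
for P,n in((S,"side"),(T,"top")):
    c=ray("top",(355,144),.16)
    m=(np.hypot(P[:,0]-c[0],P[:,1]-c[1])<.16)&(P[:,2]>.152)&(P[:,2]<.168)
    Q=P[m]; A=np.c_[2*Q[:,:2],np.ones(len(Q))]; s=np.linalg.lstsq(A,(Q[:,:2]**2).sum(1),rcond=None)[0]
    print(n,"rim",s[:2],np.sqrt(s[2]+s[:2]@s[:2]),len(Q))
    g=np.array([ray("side",(213,243),.108),ray("top",(191,182),.108)]).mean(0)
    m=(np.hypot(P[:,0]-g[0],P[:,1]-g[1])<.11)&(P[:,2]>.09)&(P[:,2]<.13);Q=P[m]
    cc=Q.mean(0);w,V=np.linalg.eigh(np.cov(Q[:,:2].T));print(n,"bar",cc,np.median(Q,0),Q[:,2].max(),len(Q),V[:,1],np.sqrt(w),np.degrees(np.arctan2(V[1,1],V[0,1])), "ext",np.percentile((Q[:,:2]-cc[:2])@V[:,1],[1,99]))
E
```

```text
side tray_grip [0.501  0.3016 0.108 ]
side lip [0.4365 0.2463 0.012 ]
side hop [ 0.5923 -0.1643  0.16  ]
side feeder [ 0.5954 -0.1549  0.    ]
side knob [0.5257 0.0821 0.091 ]
side jar [0.6906 0.1058 0.    ]
side mug [0.544  0.4894 0.    ]
side valid 0.9958546956380209
top tray_grip [0.4984 0.31   0.108 ]
top lip [0.4307 0.2449 0.012 ]
top hop [ 0.5791 -0.143   0.16  ]
top feeder [ 0.5875 -0.1379  0.    ]
top knob [0.514  0.0735 0.091 ]
top jar [0.6876 0.12   0.    ]
top mug [0.5469 0.4854 0.    ]
top valid 0.9961191813151041
side rim [ 0.5835 -0.147 ] 0.11747432255599269 647
side bar [0.4977 0.3165 0.1154] [0.4961 0.3189 0.1189] 0.12442346687457961 517 [-0.6522  0.7581] [0.0048 0.0407] 130.70596585961732 ext [-0.0703  0.0551]
top rim [ 0.5858 -0.1471] 0.11728640909130544 576
top bar [0.5018 0.3082 0.1174] [0.5019 0.3077 0.1199] 0.12526124811492845 300 [-0.6429  0.766 ] [0.0046 0.0371] 130.00661762329491 ext [-0.062   0.0615]
```

jog_arm([
  [0.0854,[0.042,-0.035,0.0],-0.07],
  [0.0854,[0.042,-0.035,0.0],-0.07],
  [0.0854,[0.042,-0.035,0.0],-0.07],
  [0.0854,[0.042,-0.035,0.0],-0.07],
  [0.0854,[0.041,-0.034,0.0],-0.07],
  [0.0854,[0.041,-0.034,0.0],-0.062],
  [0.0854,[0,0,0],0],
], force=60)

```text
clock: 1.88
position: [0.504, 0.3068, 0.248]
ee_rot: [-0.641, 0.642, -0.297, 0.298]
contact_force: [0.1, 1.5, 0.9]
width: 0.0853
```

Run:
```python
from h import *
np.set_printoptions(precision=4,suppress=True)
s=manip.get_state();print(s['clock'],s['position'],s['ee_rot'],s['qpos'],s['width'])
c=np.array([.585,-.147])
for n in("side","top"):
    P=np.load(f"pics/{n}P.npy");d=P[:,:2]-c;r=np.hypot(*d.T);a=np.degrees(np.arctan2(d[:,1],d[:,0]))%360
    for r0 in range(0,150,8):
        m=(r*1000>r0)&(r*1000<r0+8)&(P[:,2]>.07)&(P[:,2]<.2)
        print(n,r0,np.round(np.percentile(P[m,2],[10,50,90]),3),m.sum())
P=np.load("pics/topP.npy");m=(np.hypot(P[:,0]-.5,P[:,1]-.309)<.09)&(P[:,2]>.115)&(P[:,2]<.13);Q=P[m];print(Q.mean(0),len(Q))
w,V=np.linalg.eigh(np.cov(Q[:,:2].T));print(np.degrees(np.arctan2(V[1,1],V[0,1])),np.percentile((Q[:,:2]-Q.mean(0)[:2])@V[:,1],[1,99]),np.percentile((Q[:,:2]-Q.mean(0)[:2])@V[:,0],[1,99]))
im=cv2.imread("pics/side0.png");cv2.imwrite("pics/hopz.png",cv2.resize(im[40:200,140:320],None,fx=4,fy=3.7,interpolation=cv2.INTER_CUBIC))
cv2.imwrite("pics/trayz.png",cv2.resize(im[210:315,150:280],None,fx=5,fy=5,interpolation=cv2.INTER_CUBIC))
```

```text
1.875 [0.504  0.3068 0.248 ] [-0.6413  0.6415 -0.2971  0.2981] [ 0.4297  0.2985  1.4731 -0.0014  1.3693 -0.272 ] 0.08526909148320272
side 0 [0.082 0.084 0.087] 15
side 8 [0.083 0.086 0.088] 47
side 16 [0.083 0.086 0.088] 58
side 24 [0.083 0.085 0.087] 77
side 32 [0.084 0.086 0.088] 76
side 40 [0.083 0.086 0.088] 96
side 48 [0.076 0.085 0.088] 138
side 56 [0.077 0.088 0.093] 217
side 64 [0.088 0.095 0.1  ] 244
side 72 [0.097 0.101 0.106] 247
side 80 [0.103 0.107 0.112] 273
side 88 [0.104 0.113 0.118] 339
side 96 [0.104 0.118 0.124] 458
side 104 [0.104 0.123 0.129] 529
side 112 [0.106 0.143 0.16 ] 1911
side 120 [0.103 0.106 0.156] 563
side 128 [0.092 0.104 0.106] 398
side 136 [0.083 0.095 0.105] 714
side 144 [0.093 0.096 0.097] 7
top 0 [0.083 0.085 0.088] 21
top 8 [0.083 0.086 0.088] 74
top 16 [0.084 0.086 0.088] 113
top 24 [0.084 0.086 0.088] 166
top 32 [0.083 0.086 0.088] 211
top 40 [0.083 0.086 0.088] 257
top 48 [0.084 0.086 0.088] 294
top 56 [0.085 0.09  0.093] 369
top 64 [0.092 0.096 0.099] 427
top 72 [0.099 0.102 0.105] 486
top 80 [0.104 0.108 0.111] 538
top 88 [0.11  0.114 0.118] 613
top 96 [0.117 0.12  0.124] 669
top 104 [0.122 0.126 0.129] 634
top 112 [0.106 0.141 0.161] 1584
top 120 [0.102 0.105 0.108] 412
top 128 [0.102 0.105 0.107] 492
top 136 [0.086 0.102 0.106] 344
top 144 [0.096 0.109 0.124] 68
[0.5025 0.3093 0.1204] 237
130.1297207747634 [-0.0623  0.0609] [-0.0079  0.007 ]
```

jog_arm([
  [0.0854,[-0.001,0.003,-0.04],0],
  [0.0854,[0,0,-0.05],0],
  [0.0854,[0,0,-0.04],0],
  [0.0854,[0,0,-0.012],0],
  [0.0854,[0,0,0],0],
])

```text
clock: 2.5
position: [0.4997, 0.3129, 0.1064]
ee_rot: [-0.642, 0.642, -0.296, 0.296]
contact_force: [0.4, 0.5, 0.5]
width: 0.0852
```

jog_arm([
  [0.0,[0,0,0],0],
  [0.0,[0,0,0],0],
  [0.0,[0,0,0],0],
  [0.0,[0,0,0],0],
  [0.0,[0,0,0],0],
], force=80)

```text
clock: 3.12
position: [0.5004, 0.3125, 0.107]
ee_rot: [0.642, -0.642, 0.296, -0.296]
contact_force: [-0.6, -0.5, 3.9]
width: 0.0126
```

```bash
cat > look.py <<'E'
import sys
from h import *
n=sys.argv[1]
for c in sys.argv[2:]:
    im,d=get_image(c);cv2.imwrite(f"pics/{n}{c}.png",im[:,:,::-1]);np.save(f"pics/{n}{c}.npy",d)
s=manip.get_state();print(s['clock'],np.round(s['position'],4),np.round(s['width'],4),np.round(s['contact_force'],1))
E
python3 look.py g side
```

```text
3.175 [0.5004 0.3124 0.107 ] 0.0124 [ 0.1 -0.6  5. ]
```

View pics/gside.png

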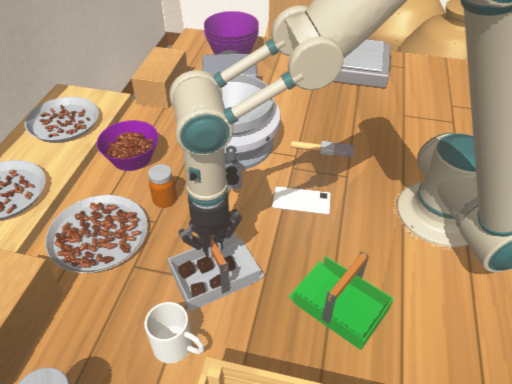

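jog_arm([
  [0.0,[0,0,0.015],0],
  [0.0,[0,0,0.03],0],
  [0.0,[0,0,0.045],0],
  [0.0,[0,0,0.045],0],
  [0.0,[0.005,-0.01,0.035],-0.02],
  [0.0,[0.01,-0.02,0.015],-0.04],
  [0.0,[0.015,-0.031,0],-0.04],
  [0.0,[0.02,-0.041,0],-0.04],
  [0.0,[0.02,-0.041,0],-0.04],
  [0.0,[0.02,-0.041,0],-0.04],
])

```text
clock: 4.42
position: [0.5898, 0.127, 0.291]
ee_rot: [-0.605, 0.606, -0.366, 0.364]
contact_force: [-0.2, 0.1, -3.6]
width: 0.0128
```

```bash
python3 look.py t side top
```

```text
4.525 [0.5917 0.1234 0.2906] 0.0128 [-0.5  0.8 -3.8]
```

View pics/tside.png

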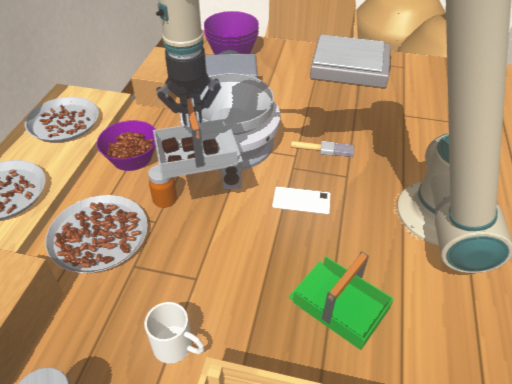

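jog_arm([
  [0.0,[0.015,-0.03,0],-0.04],
  [0.0,[0.02,-0.04,0],-0.04],
  [0.0,[0.02,-0.04,0],-0.04],
  [0.0,[0.02,-0.04,0],-0.04],
  [0.0,[0.02,-0.038,0],-0.04],
  [0.0,[0.015,-0.028,0],0],
  [0.0,[0.01,-0.017,0],0],
  [0.0,[0,0,0],0],
])

```text
clock: 5.52
position: [0.7101, -0.1052, 0.2904]
ee_rot: [-0.566, 0.566, -0.424, 0.423]
contact_force: [-0.6, 0.6, -4.5]
width: 0.0127
```

```bash
python3 look.py u side top
python3 - <<'E'
from h import *
from scipy.spatial.transform import Rotation as R
s=manip.get_state();q=s['ee_rot'];A=R.from_quat(q[[1,2,3,0]]).as_matrix();print(np.round(A,3),np.degrees(np.arctan2(A[1,2],A[0,2])),np.round(s['qpos'],3))
d=np.load("pics/uside.npy");P=cloud("side",d)
# underside height: lowest tray side-wall points
E
```

```text
5.625 [ 0.7094 -0.1032  0.2911] 0.0131 [-0.1  0.9 -4.4]
[[ 0.284 -0.002  0.959]
 [-0.959  0.002  0.284]
 [-0.002 -1.    -0.001]] 16.493065133417634 [-2.420e-01  4.830e-01  1.077e+00  1.000e-03  1.583e+00 -5.300e-01]
```

View pics/uside.png

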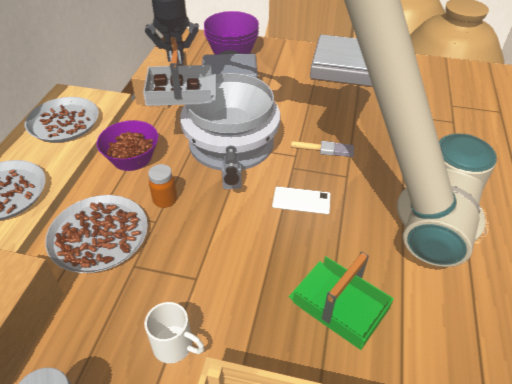

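View pics/utop.png

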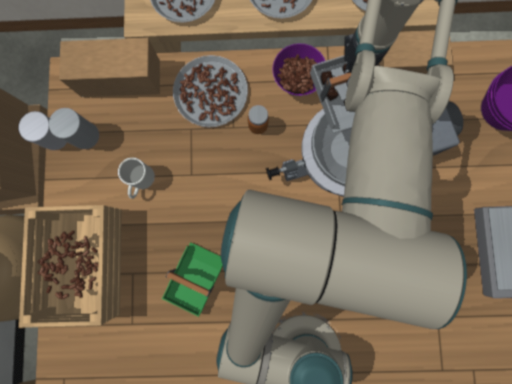

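jog_arm([
  [0.0,[-0.003,-0.008,-0.012],0],
  [0.0,[0,0,-0.006],0],
  [0.0,[0,0,-0.006],0],
  [0.0,[0,0,0],0],
  [0.0,[0,0,0],0],
])

```text
clock: 6.25
position: [0.707, -0.1126, 0.2672]
ee_rot: [-0.566, 0.566, -0.423, 0.423]
contact_force: [0.2, 0.4, -3.9]
width: 0.0128
```

```bash
python3 look.py v side
python3 - <<'E'
import cv2
im=cv2.imread("pics/vside.png");cv2.imwrite("pics/vz.png",cv2.resize(im[20:190,110:300],None,fx=4,fy=3.5,interpolation=cv2.INTER_CUBIC))
E
```

```text
6.3 [ 0.7071 -0.1126  0.2672] 0.013 [-0.   0.4 -3.8]
```

View pics/vz.png

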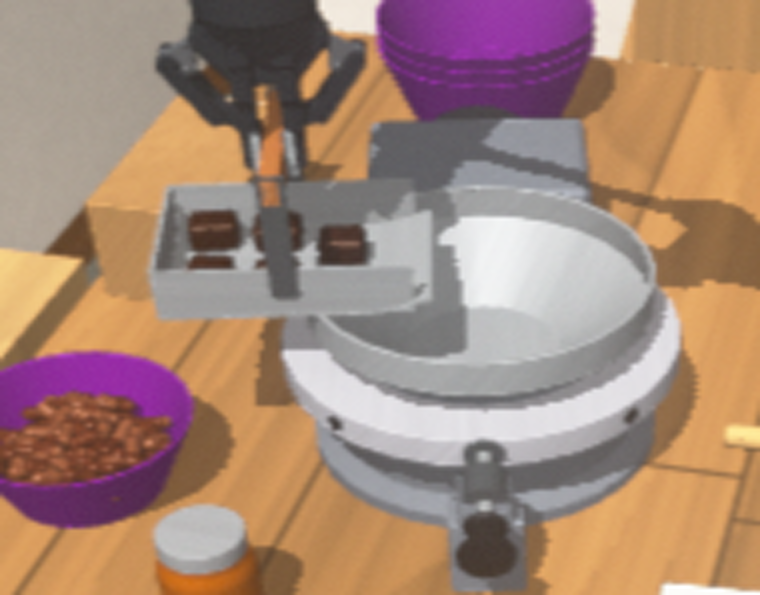

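jog_arm([
  [0.0,[0,0,-0.002],0],
  [0.0,[0,0,-0.001],0],
  [0.0,[0,0,0],0],
  [0.0,[0,0,0],0],
])

```text
clock: 6.8
position: [0.7073, -0.1126, 0.267]
ee_rot: [0.567, -0.566, 0.422, -0.424]
contact_force: [-1.5, 1.4, 4.6]
width: 0.0125
```

jog_arm([
  [0.033,[-0.005,-0.001,0.001],0],
  [0.033,[-0.005,-0.002,0],0],
  [0.033,[-0.005,-0.001,0],0],
  [0.033,[-0.005,-0.002,0],0],
  [0.033,[0,0,0],0],
], force=30)

```text
clock: 7.42
position: [0.6864, -0.1188, 0.2652]
ee_rot: [-0.566, 0.566, -0.424, 0.423]
contact_force: [0.3, 1.3, -0.6]
width: 0.0332
```

```bash
cat > z.py <<'E'
import sys,cv2
n=sys.argv[1]
im=cv2.imread(f"pics/{n}side.png");cv2.imwrite(f"pics/{n}z.png",cv2.resize(im[20:190,110:300],None,fx=4,fy=3.5,interpolation=cv2.INTER_CUBIC))
E
python3 look.py w side; python3 z.py w
```

```text
7.475 [ 0.6866 -0.1187  0.265 ] 0.0333 [ 1.5 -0.2 -2. ]
```

View pics/wz.png

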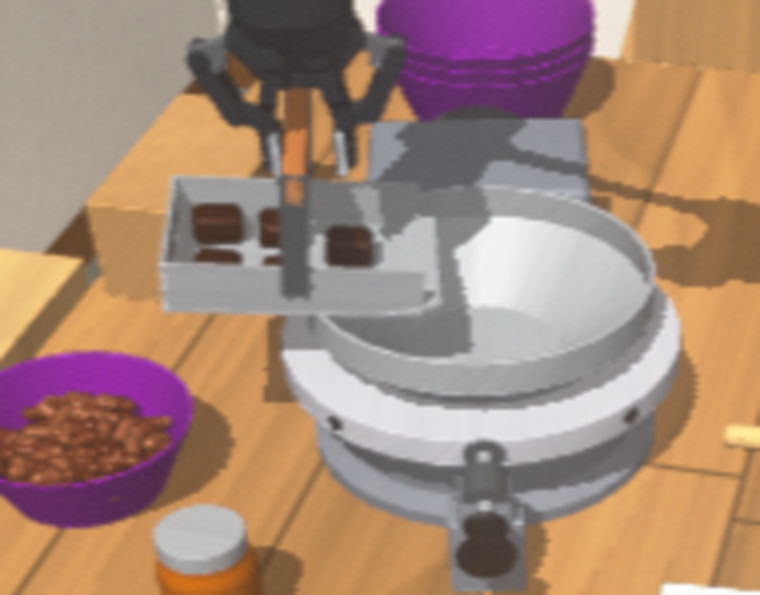

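jog_arm([
  [0.033,[-0.0075,-0.0022,0.001],0],
  [0.033,[-0.0075,-0.0022,0.001],0],
  [0.033,[-0.0075,-0.0022,0],0],
  [0.033,[-0.0075,-0.0022,0],0],
  [0.033,[0,0,0],0],
])

```text
clock: 8.1
position: [0.6563, -0.1278, 0.2676]
ee_rot: [-0.566, 0.566, -0.424, 0.424]
contact_force: [0.8, 1.1, -0.3]
width: 0.0333
```

```bash
python3 look.py x side; python3 z.py x
```

```text
8.15 [ 0.6568 -0.1277  0.2676] 0.0333 [ 0.6 -0.  -0.1]
```

View pics/xz.png

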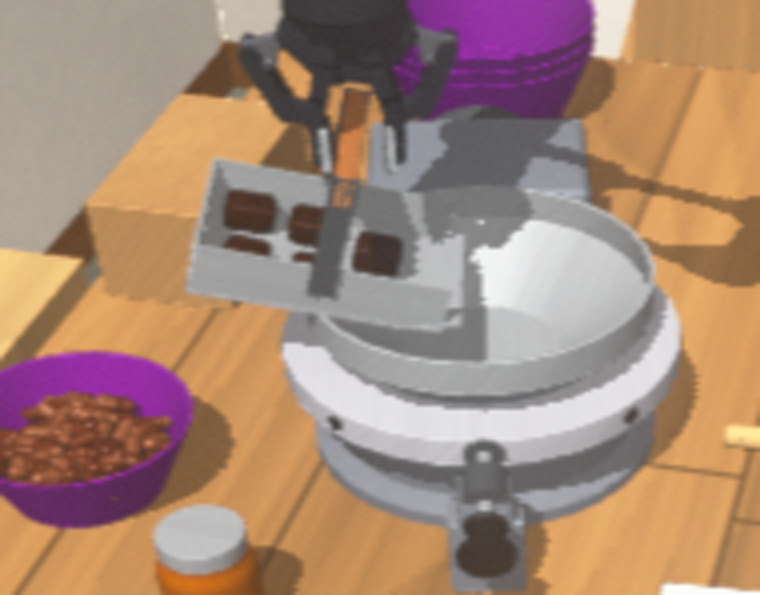

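jog_arm([
  [0.033,[-0.0075,-0.0022,0],0],
  [0.033,[-0.0075,-0.0022,-0.001],0],
  [0.033,[-0.0075,-0.0022,-0.002],0],
  [0.033,[0,0,0],0],
])

```text
clock: 8.65
position: [0.6336, -0.1343, 0.2642]
ee_rot: [-0.566, 0.566, -0.424, 0.423]
contact_force: [-1.6, -0.8, -0.3]
width: 0.0332
```

```bash
python3 look.py y side; python3 z.py y
```

```text
8.7 [ 0.6341 -0.1342  0.2643] 0.0326 [-0.5 -0.9 -0.3]
```

View pics/yz.png

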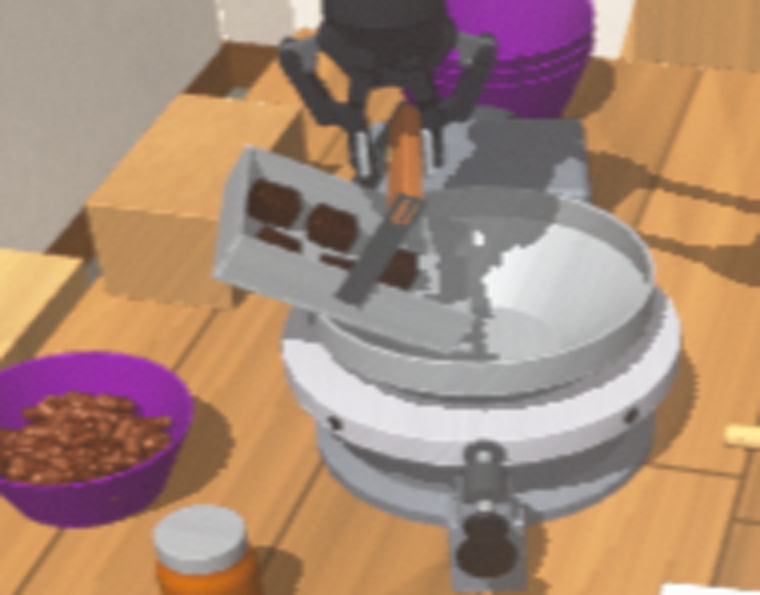

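jog_arm([
  [0.033,[-0.0065,-0.002,-0.004],0],
  [0.033,[-0.0065,-0.002,-0.004],0],
  [0.033,[-0.0065,-0.002,-0.004],0],
  [0.033,[0,0,0],0],
])

```text
clock: 9.2
position: [0.6138, -0.1402, 0.2518]
ee_rot: [-0.566, 0.567, -0.424, 0.423]
contact_force: [-1.4, -0.3, 1.1]
width: 0.033
```

```bash
python3 look.py a1 side; python3 z.py a1
```

```text
9.25 [ 0.6143 -0.1402  0.2522] 0.0328 [-3.3 -0.1  0.3]
```

View pics/a1z.png

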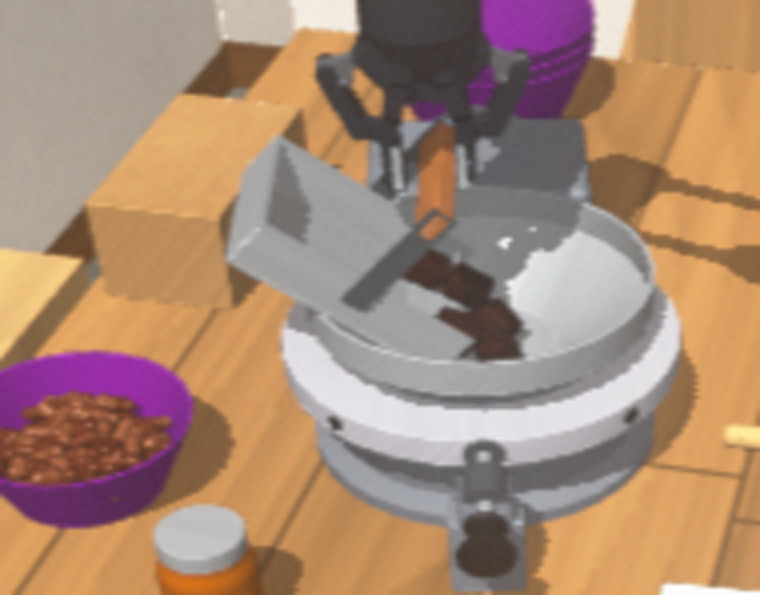

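jog_arm([
  [0.033,[-0.0065,-0.002,-0.004],0],
  [0.033,[-0.0065,-0.002,-0.004],0],
  [0.033,[-0.0065,-0.002,-0.004],0],
  [0.033,[0,0,0],0],
])

```text
clock: 9.75
position: [0.5952, -0.1461, 0.2402]
ee_rot: [0.566, -0.566, 0.423, -0.424]
contact_force: [1.3, 0.3, -0.1]
width: 0.0331
```

```bash
python3 look.py a2 side; python3 z.py a2
```

```text
9.8 [ 0.5955 -0.1461  0.2404] 0.0331 [ 0.  -0.6 -0.1]
```

View pics/a2z.png

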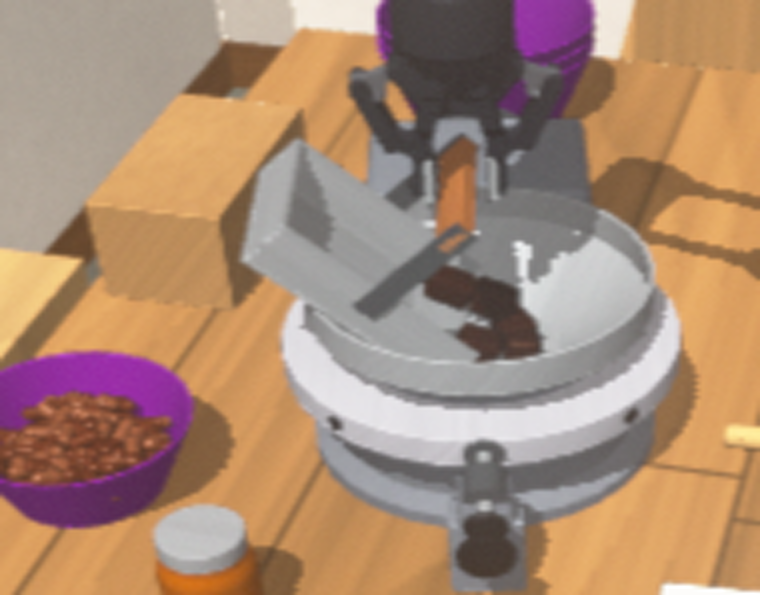

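```bash
cat > tilt.py <<'E'
import sys
from h import *
# near side wall plane edges: bottom edge & plane normals near given tray region; report dominant floor normal
n,u0,u1,v0,v1=sys.argv[1],*map(int,sys.argv[2:])
d=np.load(f"pics/{n}side.npy");P=cloud("side",d)[v0:v1,u0:u1].reshape(-1,3)
best=None;rng=np.random.default_rng(0)
u=np.array([.959,.284,0])
for i in range(2000):
    a=P[rng.choice(len(P),3,False)];k=np.cross(a[1]-a[0],a[2]-a[0]);l=np.linalg.norm(k)
    if l<1e-6: continue
    k/=l;m=abs((P-a[0])@k)<.002
    if best is None or m.sum()>best[0]: best=(m.sum(),k,m)
Q=P[best[2]];k=np.linalg.svd(Q-Q.mean(0))[2][2];k*=np.sign(k[2])
print("n",np.round(k,3),"inl",best[0],len(P),"tilt lip-down deg",np.degrees(np.arctan2(-k@u,k[2])), "mean",Q.mean(0))
E
python3 tilt.py a2 190 210 80 100;python3 tilt.py y 178 188 84 92; python3 tilt.py a2 186 200 76 100
```

```text
n [-0.689 -0.156  0.708] inl 180 400 tilt lip-down deg 44.9071355769903 mean [ 0.67765781 -0.16476799  0.15420278]
n [-0.253 -0.478  0.841] inl 41 80 tilt lip-down deg 24.214765875889373 mean [ 0.70142392 -0.10701584  0.19734575]
n [-0.695 -0.131  0.706] inl 150 336 tilt lip-down deg 44.90826042676982 mean [ 0.69184532 -0.1596965   0.16925141]
```

jog_arm([
  [0.033,[0,0,-0.006],0],
  [0.033,[0,0,-0.006],0],
  [0.033,[0,0,0],0],
  [0.0,[0,0,0],0],
  [0.0,[0,0,0],0],
  [0.0,[0,0,0],0],
], force=100)

```text
clock: 10.55
position: [0.5952, -0.146, 0.2279]
ee_rot: [-0.566, 0.567, -0.424, 0.423]
contact_force: [0.5, 0.1, -2.9]
width: 0.0216
```

```bash
python3 look.py a3 side; python3 z.py a3;python3 tilt.py a3 190 210 80 100
```

```text
10.6 [ 0.5953 -0.146   0.228 ] 0.0218 [-0.2  0.4 -4. ]
n [-0.675 -0.141  0.725] inl 177 400 tilt lip-down deg 43.462814605640155 mean [ 0.67615481 -0.1646155   0.1539127 ]
```

View pics/a3z.png

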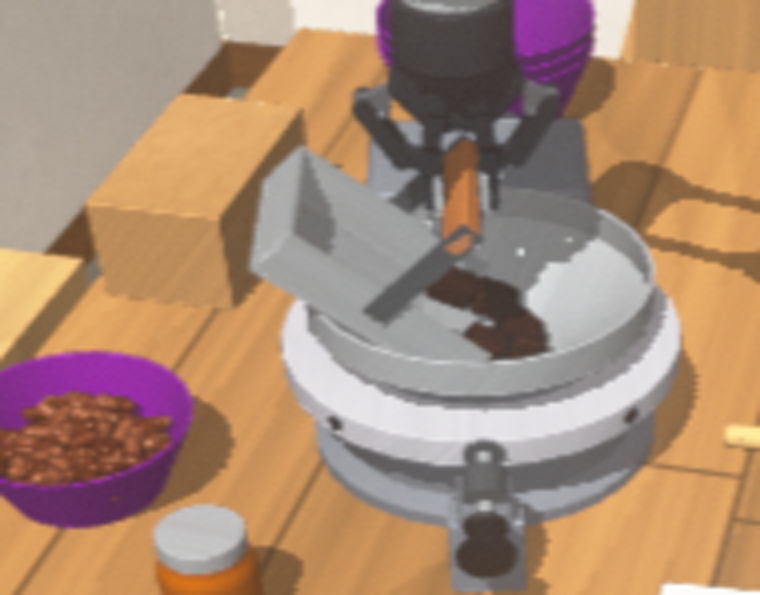

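jog_arm([
  [0.0,[0,0,0],0],
  [0.0,[0,0,0],0],
])

```text
clock: 10.85
position: [0.5956, -0.1461, 0.2283]
ee_rot: [0.566, -0.566, 0.423, -0.423]
contact_force: [1.1, 0.1, -3.3]
width: 0.0216
```

```bash
python3 look.py a4 side; python3 z.py a4;python3 tilt.py a4 190 210 80 100
```

```text
10.9 [ 0.5955 -0.1461  0.2283] 0.0214 [-0.1  0.2 -2.8]
n [-0.661 -0.164  0.732] inl 183 400 tilt lip-down deg 42.904194112539834 mean [ 0.67663066 -0.16306934  0.15461614]
```

View pics/a4z.png

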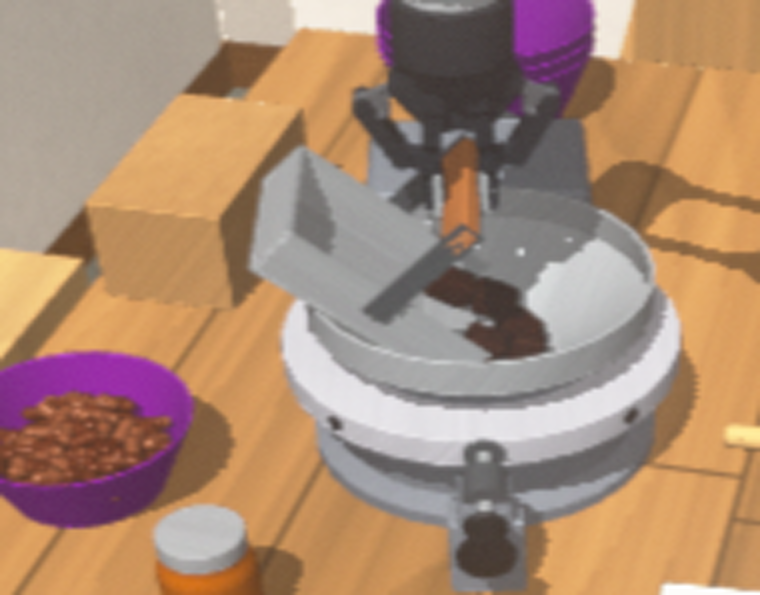

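jog_arm([
  [0.0,[0.005,0.001,0.008],0],
  [0.0,[0.009,0.003,0.01],0],
  [0.0,[0.009,0.003,0.01],0],
  [0.0,[0.005,0.001,0.005],0],
  [0.0,[0,0,0],0],
  [0.0,[0,0,0],0],
])

```text
clock: 11.65
position: [0.6232, -0.138, 0.261]
ee_rot: [-0.566, 0.567, -0.424, 0.423]
contact_force: [-0.2, 0.1, -1.9]
width: 0.0219
```

```bash
python3 look.py a5 side; python3 z.py a5;python3 tilt.py a5 180 200 65 90
```

```text
11.7 [ 0.6231 -0.138   0.2609] 0.0218 [-0.9  0.1 -3. ]
n [ 0.238 -0.971  0.023] inl 184 500 tilt lip-down deg 63.54110200983592 mean [ 0.69920845 -0.17637463  0.20048491]
```

View pics/a5z.png

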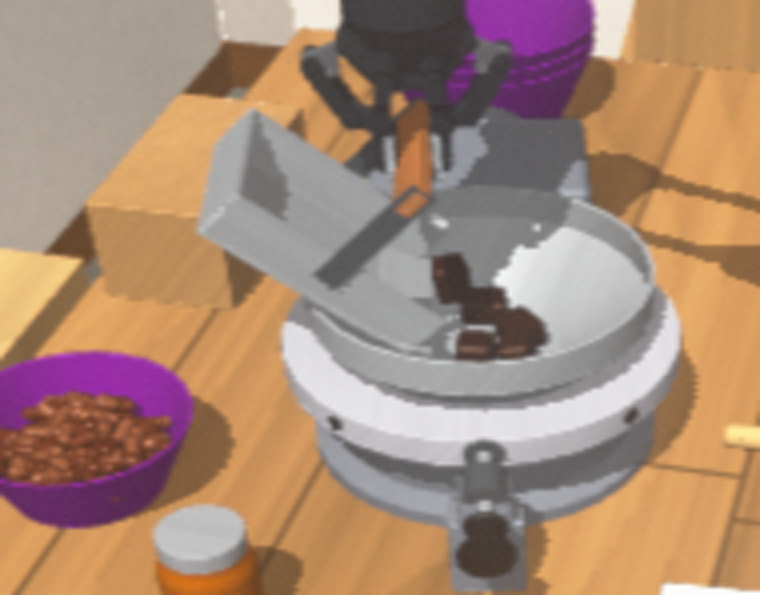

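jog_arm([
  [0.0,[0,0,0.01],0],
  [0.0,[0,0,0.02],0],
  [0.0,[0,0,0.02],0],
  [0.0,[0,0,0.01],0],
  [0.0,[0,0,0],0],
])

```text
clock: 12.32
position: [0.6238, -0.1382, 0.3223]
ee_rot: [0.567, -0.566, 0.423, -0.424]
contact_force: [-0.6, 0.5, -2.9]
width: 0.0216
```

```bash
python3 look.py a6 side; python3 z.py a6
```

```text
12.375 [ 0.6234 -0.1381  0.3213] 0.0215 [ 0.5  0.4 -3.6]
```

View pics/a6z.png

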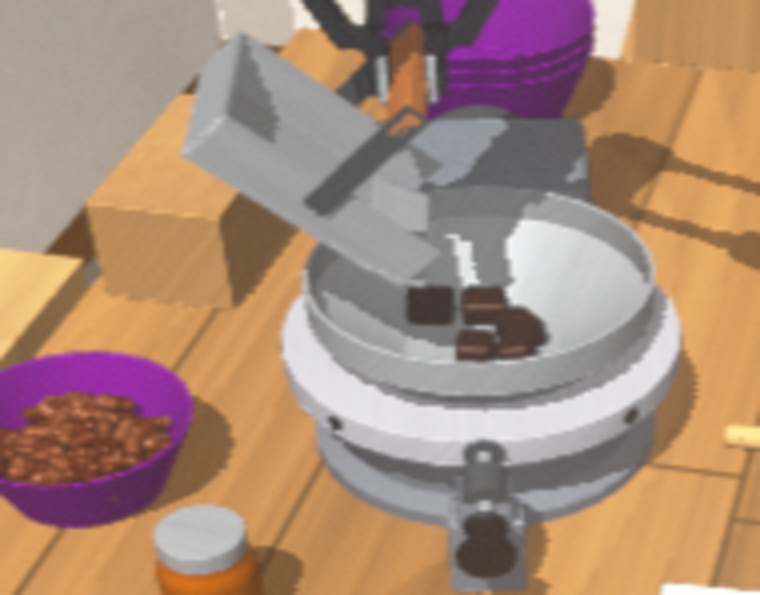

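jog_arm([
  [0.0,[-0.012,0.022,0],0.04],
  [0.0,[-0.022,0.04,0],0.05],
  [0.0,[-0.025,0.046,0],0.05],
  [0.0,[-0.025,0.046,0],0.05],
  [0.0,[-0.025,0.046,0],0.05],
  [0.0,[-0.025,0.046,0],0.05],
  [0.0,[-0.025,0.046,0],0.05],
  [0.0,[-0.022,0.04,0],0.05],
  [0.0,[-0.015,0.027,0],0.02],
  [0.0,[-0.006,0.01,0],0],
])

```text
clock: 13.62
position: [0.4201, 0.2319, 0.3206]
ee_rot: [-0.641, 0.641, -0.299, 0.298]
contact_force: [1.0, -0.8, -2.6]
width: 0.0218
```

jog_arm([
  [0.0,[0,0,-0.03],0],
  [0.0,[0,0,-0.05],0],
  [0.0,[0,0,-0.05],0],
  [0.0,[0,0,-0.03],0],
  [0.0,[0,0,0],0],
])

```text
clock: 14.25
position: [0.4199, 0.2294, 0.1588]
ee_rot: [-0.639, 0.642, -0.301, 0.298]
contact_force: [0.6, 0.1, -2.8]
width: 0.0216
```

```bash
python3 look.py b1 side top
```

```text
14.35 [0.4226 0.2307 0.162 ] 0.0216 [ 0.4 -0.6 -2.7]
```

View pics/b1side.png

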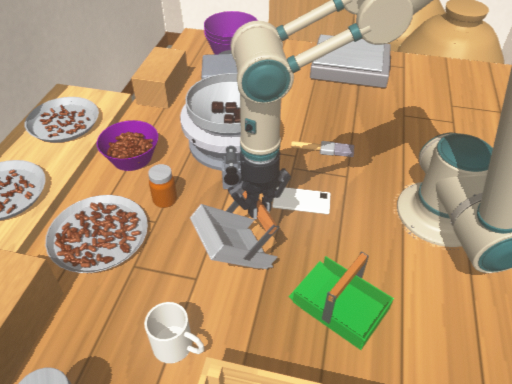

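jog_arm([
  [0.0,[0,0,-0.01],0],
  [0.0,[0,0,-0.005],0],
  [0.0,[0,0,-0.003],0],
  [0.0,[0,0,0],0],
])

```text
clock: 14.85
position: [0.4215, 0.2309, 0.1433]
ee_rot: [-0.641, 0.641, -0.299, 0.299]
contact_force: [0.3, -0.0, -3.5]
width: 0.0218
```

jog_arm([
  [0.0,[0,0,-0.004],0],
  [0.0,[0,0,-0.003],0],
  [0.0,[0,0,0],0],
])

```text
clock: 15.22
position: [0.423, 0.231, 0.1378]
ee_rot: [0.641, -0.64, 0.298, -0.3]
contact_force: [0.3, -1.6, 5.6]
width: 0.0216
```

jog_arm([
  [0.033,[0.004,0.003,0],0],
  [0.033,[0.005,0.004,0],0],
  [0.033,[0.006,0.005,-0.001],0],
  [0.033,[0.006,0.005,-0.002],0],
  [0.033,[0.006,0.005,-0.003],0],
  [0.033,[0,0,0],0],
], force=30)

```text
clock: 15.98
position: [0.4487, 0.2532, 0.1297]
ee_rot: [-0.641, 0.641, -0.299, 0.299]
contact_force: [-0.3, 0.5, 0.6]
width: 0.0329
```

```bash
python3 look.py b2 side
```

```text
16.025 [0.4485 0.253  0.1299] 0.0331 [ 0.1 -0.2 -0.5]
```

View pics/b2side.png

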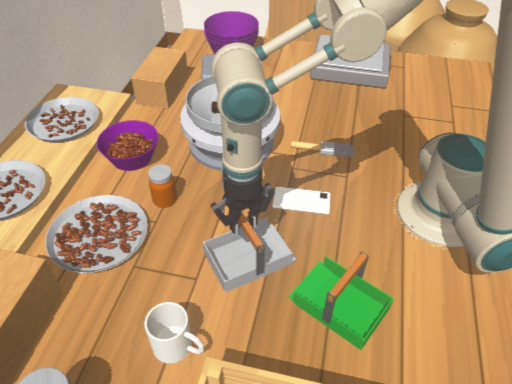

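jog_arm([
  [0.045,[0,0,0],0],
  [0.07,[0,0,0],0],
  [0.0854,[0,0,0],0],
  [0.0854,[0,0,0],0],
])

```text
clock: 16.52
position: [0.4486, 0.2529, 0.1304]
ee_rot: [0.641, -0.641, 0.299, -0.299]
contact_force: [0.6, 1.1, 0.7]
width: 0.0854
```

```bash
python3 look.py b3 side top
python3 - <<'E'
import cv2
im=cv2.imread("pics/b3side.png");cv2.imwrite("pics/b3z.png",cv2.resize(im[170:300,180:310],None,fx=5,fy=4.5,interpolation=cv2.INTER_CUBIC))
E
```

```text
16.625 [0.4486 0.2529 0.1304] 0.0854 [-1.  -0.4  0.2]
```

View pics/b3z.png

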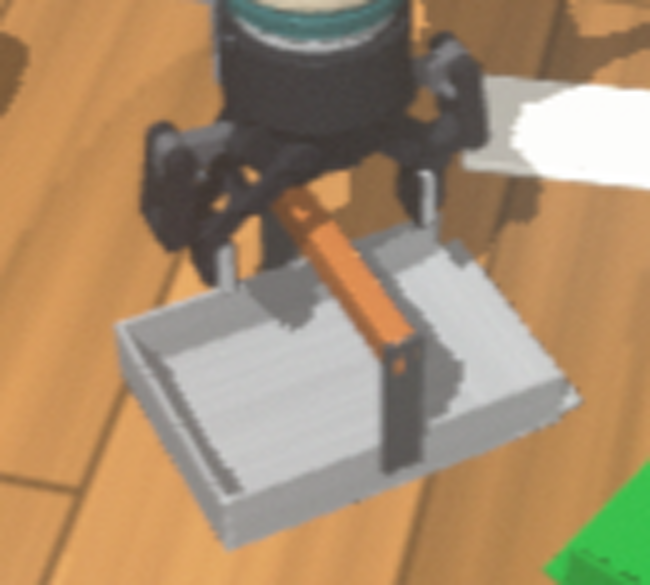

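jog_arm([
  [0.0854,[0,0,0.03],0],
  [0.0854,[0,0,0.05],0],
  [0.0854,[0,0,0.05],0],
  [0.0854,[0,0,0.02],0],
  [0.0854,[0,0,0],0],
])

```text
clock: 17.25
position: [0.4494, 0.2533, 0.282]
ee_rot: [0.642, -0.64, 0.298, -0.3]
contact_force: [0.3, -0.8, 0.3]
width: 0.0853
```

```bash
python3 look.py b4 side top
python3 - <<'E'
from h import *
np.set_printoptions(precision=4,suppress=True)
for c in("side","top"):
    for n in("plunger_knob","tray_grip","jar","mug"):
        print(c,n,[(np.round(r["position"],1).tolist(),round(r["score"],2)) for r in spot_point(n,c)][:3])
    P=np.load(f"pics/{c}P.npy")
    m=(np.hypot(P[:,0]-.52,P[:,1]-.08)<.06)&(P[:,2]>.03)&(P[:,2]<.125)
    Q=P[m]; 
    for ps in(14,15,16,17,18):
        a=np.radians(ps);ex=np.array([np.cos(a),np.sin(a)]);ey=np.array([-ex[1],ex[0]])
        D=Q[:,:2]-[.585,-.147];X=D@ex;Y=D@ey
        o=[]
        for y0 in range(205,262,4):
            k=(Y*1000>=y0)&(Y*1000<y0+4)
            if k.sum()>2:o.append((y0,int(k.sum()),*(np.round([np.min(X[k])*1e3,np.max(X[k])*1e3,Q[k,2].max()*1e3],0).astype(int).tolist())))
        if ps==16:print(c,ps,*o,sep="\n")
# rear wall housing / bracket angle: use top-face of housing
P=np.load("pics/topP.npy");m=(P[:,2]>.126)&(P[:,2]<.14)&(np.hypot(P[:,0]-.585,P[:,1]+.147)>.15)&(np.hypot(P[:,0]-.585,P[:,1]+.147)<.35)
q=P[m,:2].astype(np.float32);q=q[(q[:,1]<-.2)];r=cv2.minAreaRect(q);print("housing",r,len(q),"dir from c",np.degrees(np.arctan2(r[0][1]+.147,r[0][0]-.585)))
E
```

```text
17.35 [0.448  0.2527 0.2793] 0.0853 [-0.4 -0.7 -0.2]
side plunger_knob [([231.1, 173.0], 0.64)]
side tray_grip [([345.7, 279.0], 0.98), ([248.2, 227.3], 0.88)]
side jar [([164.6, 195.9], 0.7), ([232.4, 175.5], 0.51)]
side mug [([173.2, 344.5], 0.61)]
side
16
(213, 6, -14, 13, 106)
(217, 26, -14, 13, 108)
(221, 15, -11, 11, 107)
(225, 8, -9, 11, 105)
(229, 10, -9, 11, 106)
(233, 5, -6, 8, 104)
(241, 11, -16, 16, 111)
(245, 60, -16, 19, 110)
(249, 84, -16, 18, 114)
top plunger_knob [([358.6, 140.8], 0.29)]
top tray_grip [([188.9, 285.3], 0.86), ([215.5, 203.3], 0.57), ([364.0, 145.6], 0.55)]
top jar [([253.9, 125.2], 0.98)]
top mug []
top
16
(205, 4, -1, 5, 96)
(209, 5, -2, 7, 97)
(213, 6, -6, 13, 108)
(217, 16, -12, 14, 109)
(221, 12, -8, 14, 105)
(225, 12, -9, 12, 104)
(229, 11, -8, 13, 107)
(233, 10, -8, 13, 104)
(237, 12, -9, 12, 103)
(241, 15, -15, 19, 111)
(245, 20, -16, 19, 111)
(249, 13, -15, 14, 114)
housing ((0.6485128402709961, -0.37077587842941284), (0.1700676530599594, 0.16617436707019806), 15.397663116455078) 2757 dir from c -74.15481495698403
```

View pics/b4side.png

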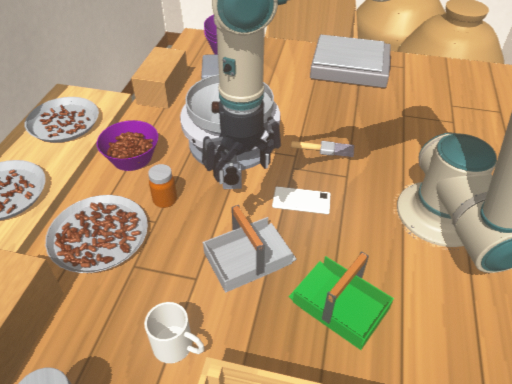

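View pics/b4top.png

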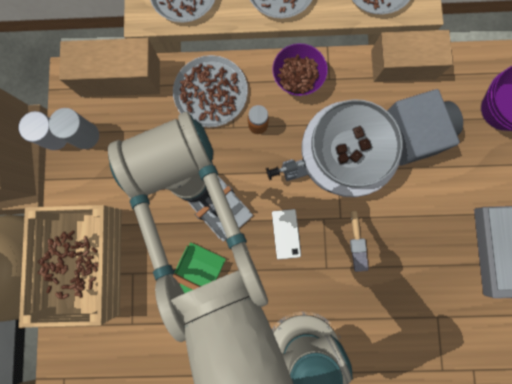

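jog_arm([
  [0.0854,[0.018,-0.044,0],-0.105],
  [0.0854,[0.019,-0.044,0],-0.105],
  [0.0854,[0.018,-0.044,0],-0.105],
  [0.0854,[0.019,-0.043,0],-0.105],
  [0.0854,[0,0,-0.03],0],
  [0.0854,[0,0,0],0],
  [0.0854,[0,0,0],0],
])

```text
clock: 18.62
position: [0.5228, 0.0783, 0.2509]
ee_rot: [0.565, -0.564, 0.426, -0.426]
contact_force: [0.2, 0.2, -0.3]
width: 0.0852
```

```bash
python3 look.py c1
python3 - <<'E'
from h import *
from scipy.spatial.transform import Rotation as R
s=manip.get_state();q=s['ee_rot'];A=R.from_quat(q[[1,2,3,0]]).as_matrix();print(np.degrees(np.arctan2(A[1,2],A[0,2])))
a=np.radians(16);d=s['position'][:2]-[.585,-.147];print(d@[np.cos(a),np.sin(a)],d@[-np.sin(a),np.cos(a)])
E
```

```text
18.625 [0.5228 0.0783 0.2509] 0.0852 [ 0.2  0.2 -0.3]
15.905760572410323
0.00226803180100915 0.23374902859181876
```

Aligned (x offset +2 mm, y 234 mm). Going down.

jog_arm([
  [0.0854,[0,0,-0.05],0],
  [0.0854,[0,0,-0.06],0],
  [0.0854,[0,0,-0.04],0],
  [0.0854,[0,0,-0.012],0],
  [0.0854,[0,0,0],0],
])

```text
clock: 19.25
position: [0.5234, 0.0784, 0.0891]
ee_rot: [0.565, -0.564, 0.426, -0.426]
contact_force: [0.3, -0.4, 1.1]
width: 0.0854
```

```bash
python3 look.py c2 side top
python3 - <<'E'
import cv2
im=cv2.imread("pics/c2side.png");cv2.imwrite("pics/c2z.png",cv2.resize(im[110:220,170:300],None,fx=5,fy=5,interpolation=cv2.INTER_CUBIC))
E
```

```text
19.35 [0.5244 0.0782 0.0903] 0.0855 [1.3 0.1 1.3]
```

View pics/c2z.png

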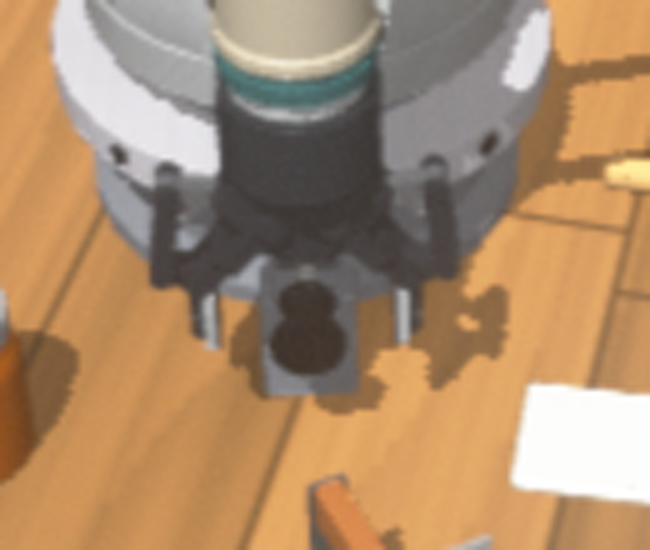

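jog_arm([
  [0.0,[0,0,0],0],
  [0.0,[0,0,0],0],
  [0.0,[0,0,0],0],
  [0.0,[0,0,0],0],
  [0.0,[0,0,0],0],
], force=80)

```text
clock: 19.98
position: [0.5234, 0.0781, 0.0896]
ee_rot: [0.565, -0.564, 0.426, -0.427]
contact_force: [0.0, 0.5, 6.1]
width: 0.0325
```

jog_arm([
  [0.0,[0,0,0],0],
  [0.0,[0,0,0],0],
])

```text
clock: 20.23
position: [0.5234, 0.0781, 0.0896]
ee_rot: [0.565, -0.564, 0.426, -0.427]
contact_force: [-0.4, 0.2, 5.6]
width: 0.0325
```

```bash
python3 look.py c3 side top
python3 - <<'E'
import cv2
im=cv2.imread("pics/c3side.png");cv2.imwrite("pics/c3z.png",cv2.resize(im[110:220,170:300],None,fx=5,fy=5,interpolation=cv2.INTER_CUBIC))
E
```

```text
20.325 [0.5234 0.0781 0.0896] 0.0323 [-0.6  0.3  6. ]
```

View pics/c3z.png

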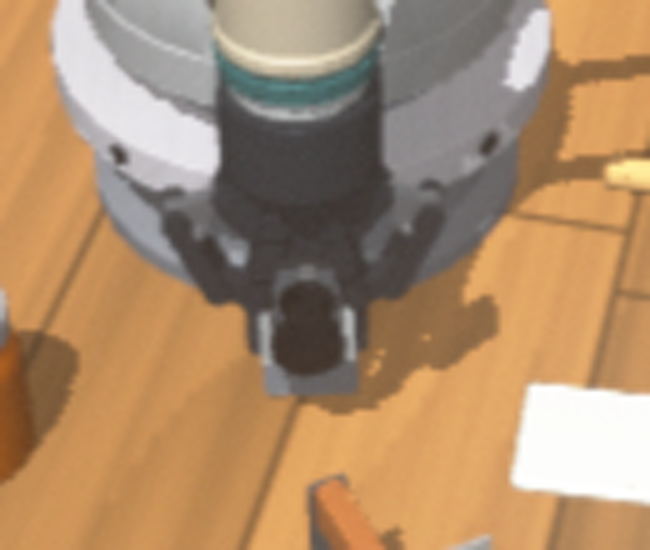

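jog_arm([
  [0.06,[0,0,0],0],
  [0.06,[0,0,0],0],
  [0.06,[0.001,-0.004,0],0],
  [0.06,[0,0,0],0],
  [0.0,[0,0,0],0],
  [0.0,[0,0,0],0],
  [0.0,[0,0,0],0],
  [0.0,[0,0,0],0],
  [0.0,[0,0,0],0],
])

```text
clock: 21.45
position: [0.5243, 0.0744, 0.0887]
ee_rot: [0.565, -0.564, 0.426, -0.427]
contact_force: [1.7, 3.6, 3.4]
width: 0.0222
```

jog_arm([
  [0.0,[-0.0011,0.0038,0],0],
  [0.0,[-0.0011,0.0038,0],0],
  [0.0,[-0.0011,0.0038,0],0],
  [0.0,[-0.0011,0.0038,0],0],
  [0.0,[-0.0011,0.0038,0],0],
  [0.0,[0,0,0],0],
  [0.0,[0,0,0],0],
])

```text
clock: 22.32
position: [0.5199, 0.0901, 0.0887]
ee_rot: [-0.564, 0.565, -0.423, 0.428]
contact_force: [5.1, -8.7, 1.2]
width: 0.0223
```

```bash
python3 look.py d1 side top
python3 - <<'E'
from h import *
s=manip.get_state();a=np.radians(16);d=s['position'][:2]-[.585,-.147];print(d@[np.cos(a),np.sin(a)],d@[-np.sin(a),np.cos(a)], s['contact_force']@[-np.sin(a),np.cos(a),0])
im=cv2.imread("pics/d1side.png");cv2.imwrite("pics/d1z.png",cv2.resize(im[110:220,170:300],None,fx=5,fy=5,interpolation=cv2.INTER_CUBIC))
E
```

```text
22.425 [0.52   0.0901 0.0887] 0.0224 [ 3.7 -9.1  1.1]
0.002846937411404076 0.24581936111217942 -9.739268787640224
```

View pics/d1z.png

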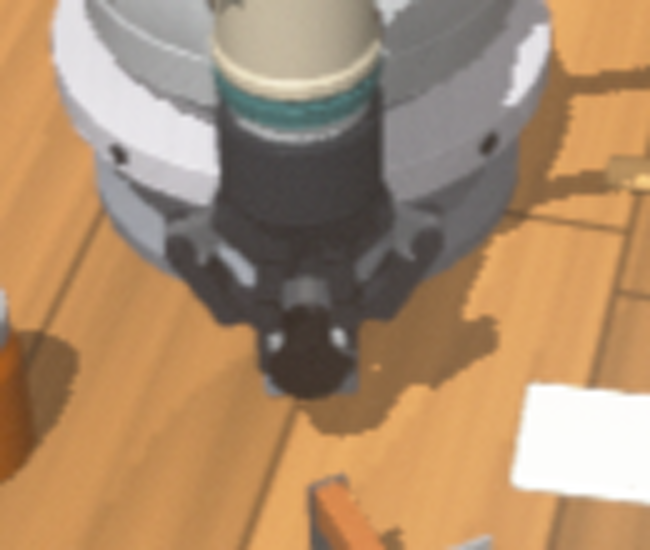

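jog_arm([
  [0.0,[-0.0008,0.0027,0],0],
  [0.0,[-0.0008,0.0027,0],0],
  [0.0,[-0.0004,0.0012,0],0],
  [0.0,[0,0,0],0],
  [0.0,[0,0,0],0],
])

```text
clock: 23.05
position: [0.5184, 0.0957, 0.0887]
ee_rot: [-0.564, 0.566, -0.423, 0.428]
contact_force: [5.9, -11.3, -0.3]
width: 0.0223
```

```bash
cat > f.py <<'E'
from h import *
s=manip.get_state();a=np.radians(16);d=s['position'][:2]-[.585,-.147];print(s['clock'],d@[np.cos(a),np.sin(a)],d@[-np.sin(a),np.cos(a)], s['contact_force']@[-np.sin(a),np.cos(a),0],s['contact_force'],s['width'])
E
python3 f.py
```

```text
23.05 0.002858871121742434 0.2516534940886571 -12.442943107020216 [  5.85896631 -11.26435514  -0.25703635] 0.02225868309163293
```

jog_arm([
  [0.0,[-0.0005,0.0015,0],0],
  [0.0,[0,0,0],0],
  [0.0,[0,0,0],0],
  [0.0,[0,0,0],0],
])

```text
clock: 23.55
position: [0.5184, 0.0958, 0.0887]
ee_rot: [-0.563, 0.567, -0.422, 0.429]
contact_force: [6.1, -15.5, -0.4]
width: 0.0224
```

```bash
python3 f.py; python3 look.py e1 side top
python3 - <<'E'
from h import *
for n in("lump0","jar","mug","tray"):
  for c in("top","side"):
    print(c,n,[(np.round(r["position"],1).tolist(),round(r["score"],2)) for r in spot_point(n,c)])
im=cv2.imread("pics/e1top.png");cv2.imwrite("pics/e1z.png",cv2.resize(im[80:260,110:420],None,fx=2.5,fy=2.5,interpolation=cv2.INTER_CUBIC))
P=cloud("top",np.load("pics/e1top.npy"))
h=P[110:185,310:395].reshape(-1,3);print("hopper max z inside r<.1",h[np.hypot(h[:,0]-.585,h[:,1]+.147)<.1,2].max())
E
```

```text
23.55 0.0028542594904654617 0.25171705796098526 -16.5986552293256 [  6.07911737 -15.52441282  -0.38798096] 0.022432120499208813
23.65 [0.5184 0.0957 0.0887] 0.0222 [  5.9 -15.7   0.2]
top lump0 [([343.0, 160.0], 0.62), ([355.1, 153.5], 0.58), ([357.5, 135.3], 0.54), ([362.0, 145.7], 0.54), ([340.3, 147.3], 0.4)]
side lump0 []
top jar [([257.9, 124.0], 0.61)]
side jar [([167.0, 197.8], 0.77)]
top mug [([141.3, 173.7], 0.64)]
side mug [([171.8, 346.3], 0.89)]
top tray [([195.6, 276.6], 0.98), ([215.9, 203.7], 0.63)]
side tray [([340.5, 304.9], 0.76), ([248.9, 257.3], 0.58)]
hopper max z inside r<.1 0.12399096548034672
```

View pics/e1z.png

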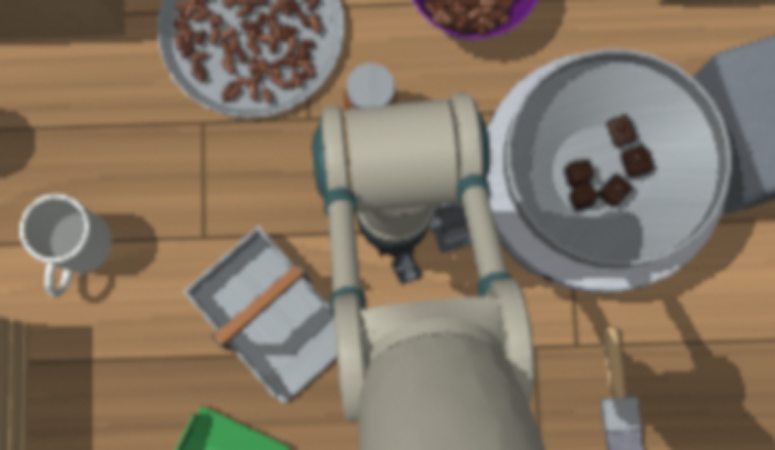

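View pics/e1side.png

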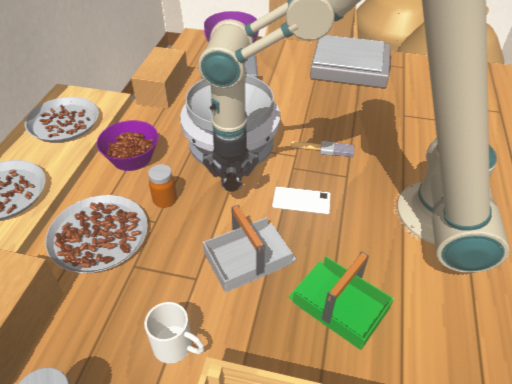

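```bash
python3 -c "
from rig import *
print(sign_off())"; python3 f.py
```

```text
the job is handed in; nothing more can be done
None
the job is handed in; nothing more can be done
```

The job is handed in, and my last checks showed every part of the task done; no verdict came back.

- **Tipping:** The moves could not tilt the tool. I rested the tray on the hopper rim, held its handle loosely between the fingers and pushed it over. At about 45 degrees I clamped it tilted and lifted it clear. The top camera and the lump network both showed five lumps on the hopper floor. The highest point inside was 0.124 m, below the 0.158 m limit.
- **Tray:** I put it down lip first and let it settle level on its underside. It stands upright about 7 cm from where it started. I then opened the fingers and lifted straight up.
- **Plunger:** My first grip caught the knob's end disc instead of its neck (32 mm finger opening), so I let go and gripped again 4 mm further in (22 mm opening). I pulled until the knob stopped, about 22 mm out. The last 1.5 mm of commanded pull moved nothing and raised the force from 12 to 17 N, so it was on its hard stop. I handed in holding it there with an 80 N grip at 23.65 s.
- **Jar and mug:** The jar and mug networks placed both within about 3 pixels of the start in both cameras.

The networks gave a few wrong readings along the way, such as a knob in the hopper and the green look-alike ranked above the real tray. I checked these against the pictures and did not use them.

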